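# Hang the lift-off door on the spice cupboard and shut it

## Robot

A 6-joint arm with a two-finger parallel gripper is mounted at the origin on a cart in front of the work surface, level with it; the furniture and walls round the work are solid. World frame = base frame: x ahead of the robot, y to its left, z up, the work surface at z = 0. Lengths are in m, angles in degrees, forces in N, time in s.
With the tool pointing down it reaches from about 0.4 to 0.825 m from the base axis. Payload 7 kg.
Tool frame: the origin (TCP) lies on the front face of the gripper's body, between the roots of the fingers; the fingertips stand 66 mm ahead of it and the grasp point (between the pads) lies 47 mm ahead of it; z points along the fingers, y is the line along which they close (so a half turn about z gives the same grasp; the last joint's range is limited). The gripper opens to 88 mm and grips with 3 to 60 N. Pads are 19 mm wide; open, the fingers measure 130 mm over their backs; the gripper's body (78 mm by 193 mm) begins 47 mm behind the grasp point.
Start: joints at [84.632, 20.546, 0.682, 0, -70.136, -16.507], TCP at [0.252, 0.626, 0.292] pointing down, gripper open.
Joint ranges: [-176.03, 176.03], [-82.01, 121.73], [-58.28, 71.71], [-173.87, 95.51], [-174.79, -0.11], [-173.66, 173.66]. Speed limits (degrees/s): [136.94, 136.94, 172.46, 180, 180, 180].

## Interface

Orientations are given as [roll, pitch, yaw] about the fixed x, y, z axes, in that order (R = Rz(yaw) Ry(pitch) Rx(roll)).
In Python, from plant import ctrl gives the robot as it stands.
- The arm moves only by the tool send_rows, never from a script. Its argument "deltas" is a list of rows, each a list of 2 entries, a list of its own where there are three numbers: the shift along the tool's x, y, z each as a share of 800 mm, from -1 to 1, then the turn about the tool's z as a share of 90 degrees, from -1 to 1. A call has exactly 5 rows; each row is the pose to reach, as a shift and turn from the pose commanded when the call began, along the tool's axes at that moment; what a row does not reach only later rows make up. A row lasts 1/12 s, in which the tool goes at most 41.7 mm and 7.16 degrees, less where a joint would pass 70% of its speed; a pose out of reach is approached as far as the arm can. A call with a number of a shift or a turn outside -1 to 1 is refused whole. A call with a gripper value outside its range is refused whole. "gripper" is the opening, from 0 (shut) to 1 (fully open), set as the call begins (left out, the last holds). The fingers move at their own pace and stop on an object; the grip force is fixed at half the most. Time passes only in rows, so rows that repeat a pose let the fingers close, or fill a call up. It gives the time, the measured TCP pose, the force, the opening and the grip force at its end, in the units of the state.
- ctrl.get_obs(): the state, without advancing time (a new reading comes with each control period).
- ctrl.snapshot(name): name is "scene" or "top" or "wrist"; returns a dict with "color" (400x640x3 uint8, red, green, blue), "vertical_fov" (degrees; the focal length in pixels is half the picture's height over the tangent of half this angle, whatever the lens; pixels are square), "cx", "cy" (the principal point, pixels), "rvec" (rotation vector, rad) and "tvec" (3), from world to camera coordinates, as OpenCV has them. Camera axes: x right, y down, z forward; pixel columns grow to the right and rows downward; lengths in m; the calibration is good to about 2 mm. The wrist camera is an equidistant fisheye: a pixel r from the principal point sees the ray r / f radians off the axis. A picture is of the moment at which its call begins. There is no depth.
- ctrl.close_job(): hands the job in; it is judged then, once.
Trained networks look in a picture, given as the dict that the camera call returned (one of the last four; its "shot" number tells which), for a name from the list of things; names that differ only in an ending like _2 or _b are one class to them, and where a whole thing is asked for, a point or a joint stands for the part that bears it (a point fixed in the world has none). Each returns a list of dicts, best first, with "conf" (0 to 1); they miss things now and then, are a little off and sometimes report something else, mostly with a low value. They report only what shows in the picture. A call takes as long as a camera call.
- ctrl.boxes_of(picture, thing): "xy" ([column, row] as shares, 0 to 1, of the picture: columns of its width, rows of its height, amid what is visible of it).
- ctrl.cut_out(picture, thing): "pixels" (400x640 bool, what is visible of it) and "xy" ([column, row] as shares, 0 to 1, of the picture: columns of its width, rows of its height, amid what is visible of it).
The state is a dict: "clock": time; "joint_pos": joint angles; "qvel": joint speeds; "tau": joint torques, N m; "tool_pos": TCP position; "orientation": TCP orientation; "force": force on the tool from outside, world axes, zero at the start; "moment": the same for the moment, N m; "opening": finger opening in m; "gripper_force": force on a finger pad.
Only numpy, scipy, OpenCV 4.12 (cv2) and the standard library are available. Lean on these libraries where they do the work, as an engineer would, in place of code of your own. Each camera call takes 0.05 s, during which the arm holds its last target. There are 200 camera calls.

## Task

Lift the spare door out of its stand and hang it on the spice cupboard: with the door standing wide open, lower both of its hinge sockets fully down over the cupboard's two upright hinge pins and let go. Then push the hung door shut against its buffers. The hinge pins can be adjusted sideways and nobody has measured them, so feel for them; leave the mug, lemon and pepper mill alone.

Things in the scene. Friction and masses are not known exactly. Their poses are not given: they have to be found in the camera images.
- cupboard: Small open-fronted wooden spice cupboard, fixed, 100 deep (x) x 180 wide (y) x 196 mm high. Origin: centre of its underside, on the worktop, z up. The open front is the face at its own x = -50 mm, looking along its own -x. Two steel hinge pins stand one above the other on a single vertical axis before its left front edge (+y side): see the pin marks.
- lower_pin_mark (a point): Middle place of the lower pin's foot (cupboard frame -68, 76, 38 mm). The real pin stands on a sideways adjusting strip: up to 8 mm to either side along the cupboard's y, no error in x or z; the strip holds still during the work. Pin: 8.4 mm diameter, 18 mm tall (to z = 56), flat tip, on a bracket arm 8 mm thick.
- upper_pin_mark (a point): Same for the upper pin (cupboard frame -68, 76, 133 mm; tip at z = 151), always straight above the lower pin, shifted by the same unknown amount. Its bracket arm (z 125 to 133) overhangs the lower pin, so bring the door in from the side with its lower edge 40 to 70 mm above the worktop, then lower it. Bring it in along the cupboard's x.
- buffer (a point): Tip of the upper of two rubber buffers on the cupboard's front near its right edge, 10 mm proud (cupboard frame -60, -60, 183 mm; the other at z = 22 mm). The shut door rests against them.
- door: Loose upright wooden door, 0.3 to 0.42 kg, in the stand at the start. Leaf 150 long x 16 thick x 170 mm high. Origin: on the axis of its sockets, level with the leaf's lower edge; z up; leaf along its own -x, x = -13 to -163 mm, thickness along y. Knob (20 mm across, 26 mm off mid-plane) on the outer face (own +y) at x = -140, z = 75 mm.
- leaf_top (a point): Middle of the leaf's top edge (door frame -88, 0, 170 mm), near the centre of mass; the door can be gripped here across its 16 mm thickness. Wide open, the door has the cupboard's yaw (leaf straight out from the front); shut, 90 degrees more (anticlockwise from above). It swings freely, pushed shut on its +y face.
- lower_socket (a point): Centre of the lower socket's bottom mouth (door frame 0, 0, 20 mm). Socket: steel tube 25 mm outside, 12 mm bore, 25 mm high, open through, its foot resting on the bracket arm when hung: then this point is 38 mm and the leaf's lower edge 18 mm above the worktop. While the sockets ride on the pin tips both are 18 mm higher.
- upper_socket (a point): Centre of the upper socket's bottom mouth (door frame 0, 0, 115 mm), a tube like the lower one. Fully hung, it is 133 mm above the worktop.
- free_edge (a point): Middle of the door's free edge (door frame -163, 0, 85 mm). Shut, it is level with the pins: 18 mm before the cupboard's front (cupboard x = -68 mm).
- stand: Fixed wooden stand holding the door upright at the start: base 140 x 90 x 12 mm, a 19 mm slot along its x axis between two rails that rise to 58 mm. Origin: centre of the underside. The leaf stands on the base, 12 mm up, its sockets beyond the stand's +x end.
- mug: Bystander: dark mug with a pale foot, 86 x 121 x 99 mm high, origin at the centre of its underside. Leave alone.
- lemon: Bystander: lemon, 75 x 54 x 53 mm, lying on the worktop before the hob. Leave alone.
- pepper_mill: Bystander on the glass hob (5 mm higher than the worktop): glass mill with a grey cap, 44 mm across, 90 high, origin at the centre of its underside. Leave alone.

How it is judged (in metres and radians):
On the way:
1. the door hangs on both pins, sockets fully down, upright, standing open (free edge at least 80 mm before its shut position), let go by the fingers (z of lower_socket in the frame of cupboard between 0.034 and 0.043 m and x of lower_socket in the frame of cupboard between -0.074 and -0.062 m and x of upper_socket in the frame of cupboard between -0.074 and -0.062 m and y of lower_socket in the frame of cupboard between 0.064 and 0.088 m and angle between door's own z axis and vertical below 0.07 rad and contact force between the fingers and door below 0.1 N and x of free_edge in the frame of cupboard below -0.148 m), for 0.2 s.
At the end, for the whole second after the job is handed in: The door hangs on both pins (lower socket mouth between 4 mm under and 5 mm over its seated height, both mouths within 6 mm of the pin line, door within 4 degrees of upright) and is shut, its free edge no more than 12 mm before the shut position, at rest (z of lower_socket in the frame of cupboard between 0.034 and 0.043 m and x of lower_socket in the frame of cupboard between -0.074 and -0.062 m and x of upper_socket in the frame of cupboard between -0.074 and -0.062 m and y of lower_socket in the frame of cupboard between 0.064 and 0.088 m and angle between door's own z axis and vertical below 0.07 rad and linear speed of door below 0.02 m/s and x of free_edge in the frame of cupboard above -0.08 m and y of free_edge in the frame of cupboard below -0.05 m); the robot touches nothing.
It fails at once if the mug is moved by more than 30 mm (distance of mug from where it was at the start of the episode above 0.03 m).
It fails at once if the lemon is moved by more than 30 mm (distance of lemon from where it was at the start of the episode above 0.03 m).
It fails at once if the pepper mill is moved by more than 30 mm (distance of pepper_mill from where it was at the start of the episode above 0.03 m).
It also fails if it takes over 61 s, if anything falls off the work surface, if the arm or the gripper's body presses on something with over 40 N, if the wrist force passes 120 N, or if a joint passes its speed limit or range.

## Working session

There is one attempt and no reset: what is moved stays moved. The work goes in short steps, Python scripts to look and compute and a tool call to move; the robot and the scene stay as the last step left them, time stands still between calls to the robot, and variables do not carry over. Pictures are saved under pics/ and viewed, at most 11 in all, crops included, and the job is handed in when it is done.

Besides the shell and the picture viewer there is one more tool, called by a JSON object that holds its "name" and its "arguments", one argument or row to a line. send_rows: Moves the arm, as the interface text tells. Shift numbers are shares of 800 mm and turn numbers shares of 90 degrees, none past 1 either way. Its arguments: {"type":"object","properties":{"deltas":{"type":"array","items":{"type":"array"}},"gripper":{"type":"number"}},"required":["deltas"]}

```bash
ls; mkdir -p pics; python3 - <<'E'
from plant import ctrl
import cv2,numpy as np
o=ctrl.get_obs();print(o)
for n in("scene","top"):
    s=ctrl.snapshot(n)
    cv2.imwrite(f"pics/{n}0.png",s["color"][...,::-1])
    print(n,s["vertical_fov"],s["cx"],s["cy"],s["rvec"],s["tvec"])
    for t in("cupboard","door","stand","lower_pin_mark","upper_pin_mark","buffer","leaf_top","lower_socket","upper_socket","free_edge","mug","lemon","pepper_mill"):
        r=ctrl.boxes_of(s,t)
        print(t,[(round(d["xy"][0]*640,1),round(d["xy"][1]*400,1),round(d["conf"],2)) for d in r[:2]])
E
```

```text
pics
{'clock': 0.0, 'joint_pos': array([ 8.46328404e+01,  2.05914174e+01,  6.33319033e-01, -2.17680119e-02,
       -7.01360321e+01, -1.65071978e+01]), 'qvel': array([ 0.01669744,  0.03190176, -0.03714858,  0.03812407,  0.03293662,
        0.09296225]), 'tau': array([-2.26565724e-03, -5.82722390e+01,  2.93057907e+01,  6.99756503e+00,
        7.07566258e-03, -1.58204384e-04]), 'tool_pos': array([0.25134836, 0.62603692, 0.29121416]), 'orientation': array([ 1.79903934e+02, -7.12882909e-03, -2.18817647e+01]), 'force': array([0.37762781, 0.22412667, 0.8667577 ]), 'moment': array([-0.0022765 ,  0.04873469, -0.04015307]), 'gripper_force': 0.0, 'opening': 0.08739880103225797}
scene 48.735810339972076 330.18238374829735 192.66228353690343 [ 2.15070782 -1.08317913  0.45621846] [-0.29910866  0.3933272   1.083663  ]
cupboard [(340.0, 159.6, 0.72)]
door [(340.3, 159.5, 0.19)]
stand [(381.9, 266.9, 0.75)]
lower_pin_mark [(337.7, 159.9, 0.68)]
upper_pin_mark [(339.0, 155.7, 0.63)]
buffer [(338.6, 159.6, 0.63)]
leaf_top [(383.3, 239.7, 0.56)]
lower_socket [(381.9, 241.2, 0.62)]
upper_socket []
free_edge [(381.1, 236.4, 0.56)]
mug [(444.3, 304.7, 0.83)]
lemon [(224.4, 191.3, 0.54)]
pepper_mill [(255.9, 146.6, 0.61)]
top 49.83997223129143 319.81052264073367 194.0039114665052 [ 2.40650489 -1.604297    0.23076161] [-0.19461955  0.5196459   1.49343105]
cupboard [(313.3, 152.0, 0.65)]
door [(368.3, 229.8, 0.94)]
stand [(312.5, 150.8, 0.72), (362.0, 241.8, 0.71)]
lower_pin_mark [(311.8, 152.4, 0.62), (419.5, 271.6, 0.56)]
upper_pin_mark [(310.3, 152.4, 0.61)]
buffer [(316.0, 152.0, 0.9)]
leaf_top [(367.7, 231.3, 0.87)]
lower_socket [(368.7, 232.5, 0.69)]
upper_socket [(367.7, 233.7, 0.61)]
free_edge [(367.7, 231.4, 0.95)]
mug [(419.4, 275.8, 0.95)]
lemon [(222.1, 201.7, 0.78)]
pepper_mill [(229.6, 144.7, 0.56)]
```

View pics/scene0.png

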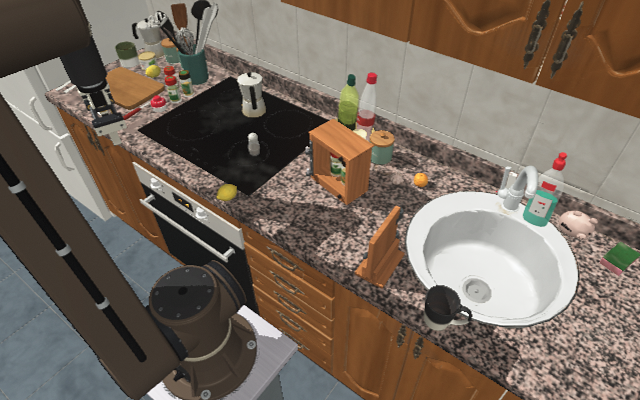

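View pics/top0.png

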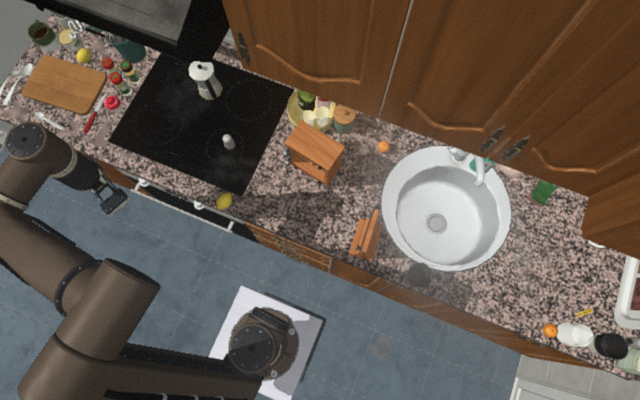

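Scene: cupboard at about (340,160), its open front faces the robot/right; door in the stand at (382,245); mug (445,305); lemon (225,192); mill (254,146). I'll enlarge both.

```bash
cat > h.py <<'E'
import cv2,numpy as np
from scipy.spatial.transform import Rotation as R
from plant import ctrl
def cam(s):
    f=200/np.tan(np.radians(s["vertical_fov"])/2); M=R.from_rotvec(np.ravel(s["rvec"])).as_matrix(); return f,M,np.ravel(s["tvec"])
def proj(s,P,fish=False):
    f,M,t=cam(s); c=np.atleast_2d(P)@M.T+t
    if fish:
        r=np.linalg.norm(c[:,:2],axis=1); th=np.arctan2(r,c[:,2]); k=f*th/np.maximum(r,1e-9)
    else: k=f/c[:,2]
    return np.c_[s["cx"]+k*c[:,0],s["cy"]+k*c[:,1]]
def ray(s,uv,fish=False):
    f,M,t=cam(s); d=(np.array(uv,float)-[s["cx"],s["cy"]])/f
    if fish:
        th=np.linalg.norm(d); v=np.r_[d/max(th,1e-9)*np.sin(th),np.cos(th)]
    else: v=np.r_[d,1]
    return -M.T@t, M.T@v
def hit(s,uv,z,fish=False):
    c,v=ray(s,uv,fish); return c+v*(z-c[2])/v[2]
E
python3 - <<'E'
from h import *
a=ctrl.snapshot("scene");b=ctrl.snapshot("top")
A=cv2.resize(a["color"][112:292,290:420],None,fx=3.0,fy=3.0,interpolation=cv2.INTER_CUBIC)
B=cv2.resize(b["color"][112:292,272:402],None,fx=3.0,fy=3.0,interpolation=cv2.INTER_CUBIC)
cv2.imwrite("pics/zoom.png",np.hstack([A,B])[...,::-1])
for t,z in(("mug",.09),("lemon",.03),("pepper_mill",.09),("stand",.04),("leaf_top",.15),("cupboard",.19)):
    print(t,[np.round(hit(b,np.array(d["xy"])*[640,400],z),3) for d in ctrl.boxes_of(b,t)[:2]])
E
```

```text
mug [array([ 0.415, -0.403,  0.09 ]), array([0.707, 0.11 , 0.09 ])]
lemon [array([0.402, 0.353, 0.03 ]), array([0.708, 0.112, 0.03 ])]
pepper_mill [array([0.616, 0.411, 0.09 ])]
stand [array([ 0.469, -0.193,  0.04 ])]
leaf_top [array([ 0.47, -0.19,  0.15])]
cupboard [array([0.66 , 0.088, 0.19 ])]
```

View pics/zoom.png

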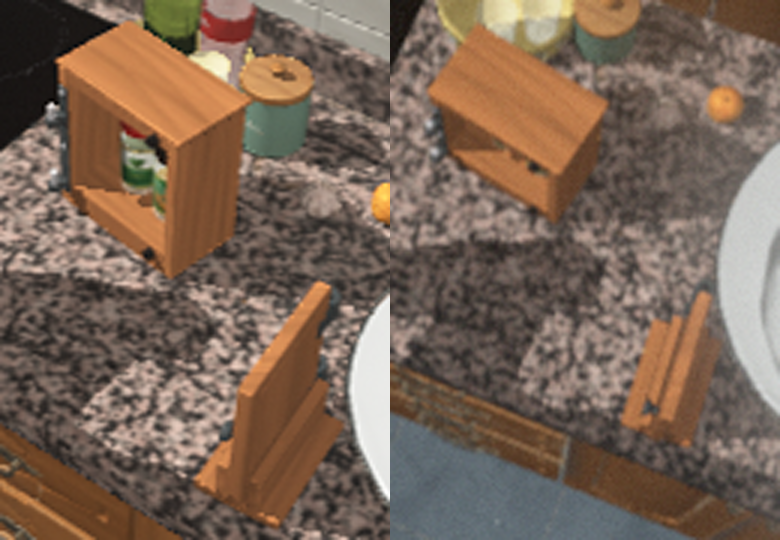

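Zoom shows the cupboard's top corners clearly in both views, pins at its left front edge, and the door in the stand with its sockets at the far end and knob on the left. Next I'll fit the poses.

```bash
cat >> h.py <<'E'
from scipy.optimize import least_squares
def place(p,L):
    L=np.atleast_2d(L)/1000; c,s=np.cos(p[2]),np.sin(p[2])
    return np.c_[p[0]+c*L[:,0]-s*L[:,1],p[1]+s*L[:,0]+c*L[:,1],L[:,2]+(p[3] if len(p)>3 else 0)]
def fit(obs,p0,z=0):
    # obs: list of (snap, fish, local pts, pixels)
    f=lambda p:np.concatenate([(proj(s,place([*p,z],L),fi)-np.array(uv)).ravel() for s,fi,L,uv in obs])
    r=least_squares(f,p0,loss="soft_l1"); return r.x,f(r.x)
E
python3 - <<'E'
from h import *
a=ctrl.snapshot("scene");b=ctrl.snapshot("top")
px=lambda L,o:(np.array(L,float)+.5)/3-.5+o
FL,BL,BR,FR,fr,br,fl=[-50,90,196],[50,90,196],[50,-90,196],[-50,-90,196],[-50,-90,0],[50,-90,0],[-50,90,0]
x,r=fit([(a,0,[FL,BL,BR,FR,fr,br],px([(58,63),(130,23),(250,100),(172,148),(172,278),(238,235)],[290,112])),
 (b,0,[FL,BL,BR,FR,fr],px([(40,93),(92,27),(217,103),(168,177),(163,220)],[272,112]))],[.66,.09,0])
print("cup",x,np.degrees(x[2]),r.round(1))
d,r=fit([(a,0,[[-13,8,170],[-13,-8,170],[-163,8,170],[-163,-8,170]],px([(318,283),(332,290),(238,383),(254,395)],[290,112])),
 (b,0,[[-13,8,170],[-13,-8,170]],px([(308,293),(322,297)],[272,112]))],[.55,-.2,0],.012)
print("door",d,np.degrees(d[2]),r.round(1))
print("leaf_top",place(d,[-88,0,182]),"pin",place(x,[-68,76,38]))
E
```

```text
cup [ 0.679076    0.09133343 -0.20182877] -11.563936888502834 [ 0.2 -1.4 -0.3 -0.5 -0.6  0.   1.7 -1.7 -0.5  0.6 -1.   0.5  0.2 -0.3
 -0.7 -0.   0.3  1.2  0.5 -0.9  1.3  2. ]
door [ 0.56167229 -0.19090166  0.07278571] 4.1703138784718154 [-0.5 -1.6  0.2 -1.6 -0.6  2.  -0.3  0.7  0.9 -0.2  0.9 -0.1]
leaf_top [[ 0.47390529 -0.19730115  0.182     ]] pin [[0.62769135 0.17942212 0.038     ]]
```

{"name": "send_rows", "arguments": {
  "deltas": [
    [[0.036,0.033,-0.009],0],
    [[0.071,0.066,-0.018],0],
    [[0.107,0.099,-0.027],0],
    [[0.142,0.132,-0.036],0],
    [[0.178,0.165,-0.045],0]
  ]
}}

```text
clock: 2.32
tool_pos: [0.3348, 0.4492, 0.3286]
orientation: [-180.0, -0.0, -21.8]
force: [1.4, -0.3, 0.5]
opening: 0.0877
gripper_force: 0.0
```

{"name": "send_rows", "arguments": {
  "deltas": [
    [[0.036,0.033,-0.009],0],
    [[0.071,0.066,-0.018],0],
    [[0.107,0.099,-0.027],0],
    [[0.142,0.132,-0.036],0],
    [[0.178,0.165,-0.045],0]
  ]
}}

```text
clock: 2.73
tool_pos: [0.4177, 0.2734, 0.3649]
orientation: [-179.9, -0.0, -21.8]
force: [2.0, -0.4, 0.4]
opening: 0.0876
gripper_force: 0.0
```

{"name": "send_rows", "arguments": {
  "deltas": [
    [[0.036,0.033,-0.009],-0.06],
    [[0.071,0.066,-0.018],-0.12],
    [[0.107,0.099,-0.027],-0.18],
    [[0.142,0.132,-0.036],-0.24],
    [[0.178,0.165,-0.045],-0.289]
  ]
}}

```text
clock: 3.15
tool_pos: [0.5006, 0.0978, 0.401]
orientation: [-180.0, -0.1, 4.4]
force: [0.6, 0.2, 0.2]
opening: 0.0877
gripper_force: 0.0
```

```bash
python3 - <<'E'
from h import *
o=ctrl.get_obs();print(o["clock"],o["tool_pos"],o["orientation"],o["force"],o["joint_pos"])
w=ctrl.snapshot("wrist");cv2.imwrite("pics/w1.png",w["color"][...,::-1]);np.save("w1.npy",w,allow_pickle=True)
print(w["vertical_fov"],w["cx"],w["cy"],ray(w,(w["cx"]+.01,w["cy"]),True))
E
```

```text
3.15 [0.5006304  0.09778207 0.40104038] [-1.79968041e+02 -5.72394739e-02  4.42943446e+00] [0.63606368 0.24313434 0.23175854] [ 3.31382651e+01  1.60753958e+00 -9.16859247e+00 -5.44998846e-04
 -7.91583128e+01  6.12912875e+01]
65.70646984690485 319.30327474176414 199.1734526818993 (array([0.57538513, 0.10355311, 0.49418601]), array([-0.27795858, -0.02189166, -0.96034358]))
```

View pics/w1.png

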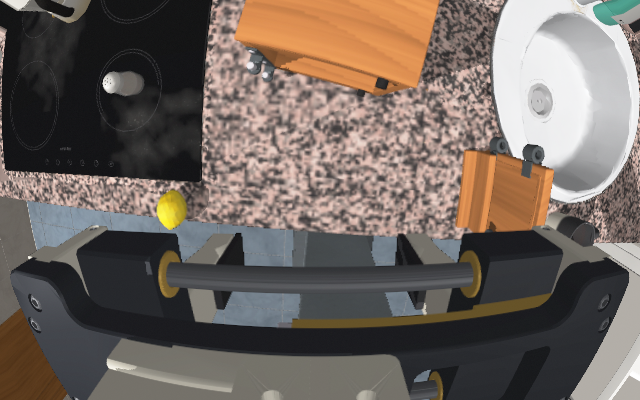

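The wrist view shows the cupboard front edge with hinge brackets at about (260,65), the door's sockets at (535,155), lemon (172,208), mug (575,228). I'll crop the pins from this picture while moving over to the door.

{"name": "send_rows", "arguments": {
  "deltas": [
    [[-0.006,0.037,0.006],0],
    [[-0.012,0.073,0.012],0],
    [[-0.018,0.11,0.018],0],
    [[-0.024,0.146,0.024],0],
    [[-0.03,0.183,0.031],0]
  ]
}}

```text
clock: 3.62
tool_pos: [0.4867, -0.0493, 0.3755]
orientation: [-180.0, -0.1, 4.1]
force: [1.9, 0.2, 0.1]
opening: 0.0877
gripper_force: 0.0
```

{"name": "send_rows", "arguments": {
  "deltas": [
    [[-0.006,0.037,0.006],0],
    [[-0.012,0.073,0.012],0],
    [[-0.018,0.11,0.018],0],
    [[-0.024,0.146,0.024],0],
    [[-0.03,0.183,0.031],0]
  ]
}}

```text
clock: 4.03
tool_pos: [0.4733, -0.1971, 0.3508]
orientation: [180.0, -0.1, 4.1]
force: [-0.4, 0.6, -0.4]
opening: 0.0879
gripper_force: 0.0
```

```bash
python3 - <<'E'
from h import *
o=ctrl.get_obs();print(o["clock"],o["tool_pos"],o["orientation"])
w=ctrl.snapshot("wrist");np.save("w2.npy",w,allow_pickle=True)
w1=np.load("w1.npy",allow_pickle=True).item()
A=cv2.resize(w1["color"][0:100,225:425],(800,400),interpolation=cv2.INTER_CUBIC)
A=A[:,:400]; A=np.vstack([A,np.zeros((200,400,3),np.uint8)])
B=w["color"]
print(proj(w,place([.5617,-.1909,.0728,.012],[[-13,8,170],[-13,-8,170],[-163,8,170],[-163,-8,170]]),True).round())
B=cv2.resize(B[40:340,220:420],(400,600),interpolation=cv2.INTER_CUBIC)
cv2.imwrite("pics/z2.png",np.hstack([A,B])[...,::-1])
E
```

```text
4.0333 [ 0.47329454 -0.19713121  0.35079964] [ 1.79990584e+02 -5.77935693e-02  4.13515747e+00]
[[310. 111.]
 [329. 111.]
 [311. 272.]
 [328. 272.]]
```

View pics/z2.png

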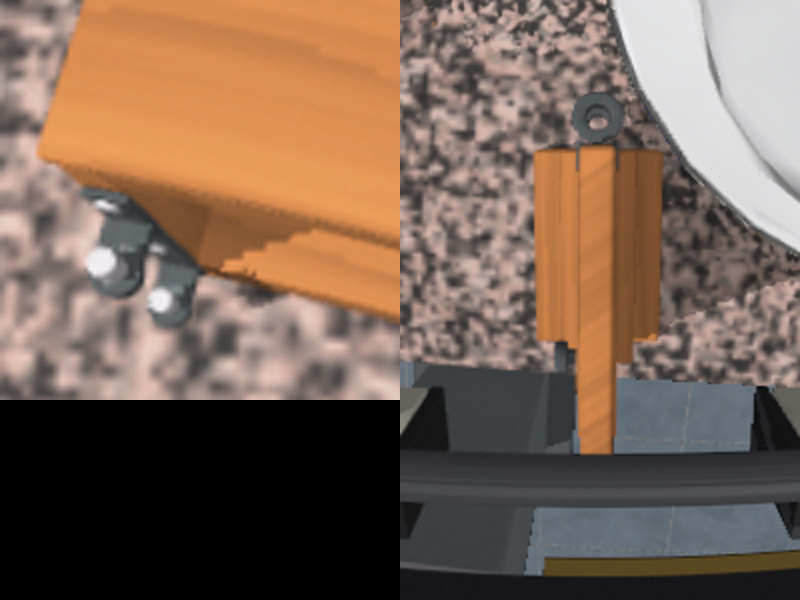

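Left: upper pin tip at w1 pixel (250.0,65.6), lower tip (264.7,75.0). Right: the door leaf is aligned with the tool; leaf end at (319,113.5), socket centre (319,98.5).

```bash
python3 - <<'E'
from h import *
w1=np.load("w1.npy",allow_pickle=True).item();w2=np.load("w2.npy",allow_pickle=True).item()
print("pin up",hit(w1,(250,65.6),.151,1),"low",hit(w1,(264.7,75),.056,1))
FL,FR=[-50,90,196],[-50,-90,196]
print("FL",hit(w1,(235.4,39),.196,1), "FR",hit(w1,(417.5,88.5),.196,1))
print("pred tips",proj(w1,place([.679,.0913,-.2018],[[-68,76,151],[-68,76,56],FL,FR]),1))
d,r=fit([(w2,1,[[-13,8,170],[-13,-8,170],[0,0,140],[-150,8,170],[-150,-8,170]],[(309.8,113.2),(327.5,113.2),(318.7,98.2),(309,258),(327,258)])],[.56,-.19,.07],.012)
print(d,np.degrees(d[2]),r.round(1),place([*d,.012],[-88,0,170]))
E
```

```text
pin up [0.62320728 0.18389778 0.151     ] low [0.62323133 0.1838655  0.056     ]
FL [0.64402594 0.19039939 0.196     ] FR [0.60872555 0.00985198 0.196     ]
pred tips [[254.26378172  61.83030768]
 [268.06189429  72.07546196]
 [236.66553373  35.12069831]
 [414.62340762  84.78744712]]
[ 0.56069634 -0.19055606  0.06735573] 3.8591990709528505 [-0.8 -1.2  0.7 -1.1  0.   0.   0.6  3.2 -0.6  3.2] [[ 0.47289588 -0.19647888  0.182     ]]
```

{"name": "send_rows", "arguments": {
  "deltas": [
    [[0,0,0.04],0],
    [[0,0,0.08],0],
    [[0,0,0.12],0],
    [[0,0,0.155],0],
    [[0,0,0.175],0]
  ]
}}

```text
clock: 4.5
tool_pos: [0.4721, -0.1956, 0.2075]
orientation: [-179.9, 0.2, 4.1]
force: [-0.4, -0.2, -0.2]
opening: 0.0874
gripper_force: 0.0
```

{"name": "send_rows", "arguments": {
  "deltas": [
    [[0,0,0],0],
    [[0,0,0],0],
    [[0,0,0],0],
    [[0,0,0],0],
    [[0,0,0],0]
  ],
  "gripper": 0
}}

```text
clock: 4.92
tool_pos: [0.4743, -0.1958, 0.212]
orientation: [180.0, -0.1, 4.1]
force: [0.1, 0.0, 0.1]
opening: 0.0601
gripper_force: 0.0
```

{"name": "send_rows", "arguments": {
  "deltas": [
    [[0,0,0],0],
    [[0,0,0],0],
    [[0,0,0],0],
    [[0,0,0],0],
    [[0,0,0],0]
  ]
}}

```text
clock: 5.33
tool_pos: [0.4736, -0.1958, 0.2106]
orientation: [180.0, -0.0, 4.1]
force: [-0.7, 0.8, 0.0]
opening: 0.0264
gripper_force: 0.0
```

{"name": "send_rows", "arguments": {
  "deltas": [
    [[0,0,0],0],
    [[0,0,0],0],
    [[0,0,0],0],
    [[0,0,0],0],
    [[0,0,0],0]
  ]
}}

```text
clock: 5.75
tool_pos: [0.4736, -0.1958, 0.2106]
orientation: [180.0, 0.0, 4.1]
force: [0.2, -0.8, 1.1]
opening: 0.0157
gripper_force: 30.0
```

{"name": "send_rows", "arguments": {
  "deltas": [
    [[0,0,-0.012],0],
    [[0,0,-0.028],0],
    [[0,0,-0.046],0],
    [[0,0,-0.064],0],
    [[0,0,-0.082],0]
  ]
}}

```text
clock: 6.17
tool_pos: [0.4731, -0.1956, 0.2768]
orientation: [-180.0, 0.1, 4.1]
force: [-0.2, -0.6, -4.2]
opening: 0.0161
gripper_force: 30.0
```

{"name": "send_rows", "arguments": {
  "deltas": [
    [[0,0,0],0],
    [[0,0,0],0],
    [[0,0,0],0],
    [[0,0,0],0],
    [[0,0,0],0]
  ]
}}

```text
clock: 6.58
tool_pos: [0.4731, -0.1957, 0.2751]
orientation: [-180.0, 0.1, 4.1]
force: [0.5, -0.6, -3.5]
opening: 0.0159
gripper_force: 30.0
```

```bash
python3 - <<'E'
from h import *
o=ctrl.get_obs();print(o["clock"],o["tool_pos"],o["orientation"],o["force"],o["moment"],o["opening"],o["gripper_force"])
w=ctrl.snapshot("wrist");np.save("w3.npy",w,allow_pickle=True)
cv2.imwrite("pics/w3.png",cv2.resize(w["color"][0:240,220:420],(500,600),interpolation=cv2.INTER_CUBIC)[...,::-1])
E
```

```text
6.5833 [ 0.47314125 -0.1956988   0.27514541] [-1.79978153e+02  1.07702464e-01  4.12876605e+00] [ 0.46230345 -0.63399586 -3.4789024 ] [-0.04991163 -0.0108744  -0.00865772] 0.01587576677030516 29.99314785003662
```

View pics/w3.png

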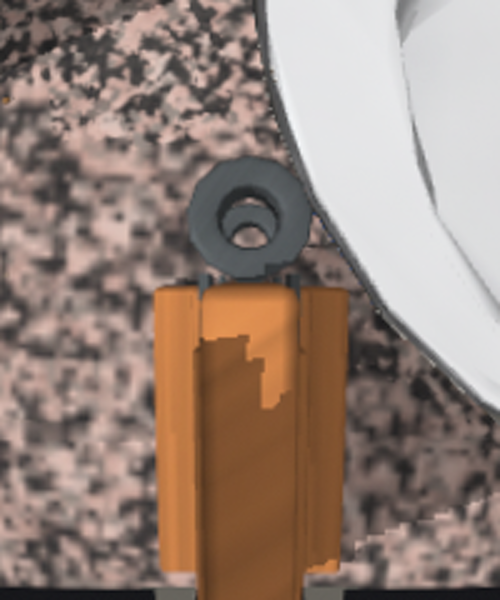

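Door is held, aligned with the tool; the upper socket's top ring is centred at about (320,86.4) in the full picture.

```bash
python3 - <<'E'
from h import *
w=np.load("w3.npy",allow_pickle=True).item()
p=np.array([.47314,-.19570,.27515]);y=np.radians(4.13)
ex=np.array([np.cos(y),np.sin(y)]);ey=np.array([np.sin(y),-np.cos(y)])
zd=.0765
for uv,z in(((320,86.4),zd+.140),((309.7,116),zd+.17),((331+8,116),zd+.17)):
    h=hit(w,uv,z,1);q=h[:2]-p[:2];print(h,"tool",q@ex,q@ey)
d,r=fit([(w,1,[[0,0,140],[-13,8,170],[-13,-8,170]],[(320,86.4),(301,115.5),(339.5,115.5)])],[.56,-.19,.07],zd)
print(d,np.degrees(d[2]),r)
# target: socket over pin, yaw -11.3; socket offset in tool frame (sx,sy)
h=hit(w,(320,86.4),zd+.140,1);q=h[:2]-p[:2];s=np.array([q@ex,q@ey])
pin=np.array([.6232,.1839])
for yd in(-11.3,):
    a=np.radians(yd);E=np.array([[np.cos(a),np.sin(a)],[np.sin(a),-np.cos(a)]])
    t=pin-s@E; pre=t-.08*E[0]
    print(s,"final TCP",t,"pre",pre, "delta pre in cur tool",[(pre-p[:2])@ex/.8,(pre-p[:2])@ey/.8], np.linalg.norm(pre-p[:2]))
E
```

```text
[ 0.56014523 -0.18985591  0.2165    ] tool 0.0872001889684254 0.00043717399024487634
[ 0.54589451 -0.18680188  0.2465    ] tool 0.07320642246062029 -0.0036352540022907935
[ 0.5467476 -0.1981452  0.2465   ] tool 0.07324035030949183 0.007740046084421999
[ 0.55951556 -0.18990555  0.07303858] 4.184802506185425 [ 0.00843461  1.28311801 -1.36707207 -0.31852034  1.33845177 -0.33244599]
[0.08720019 0.00043717] final TCP [0.53777588 0.20141524] pre [0.45932671 0.21709093] delta pre in cur tool [np.float64(0.0199395660547693), np.float64(-0.5158922868409843)] 0.41302198520967703
```

{"name": "send_rows", "arguments": {
  "deltas": [
    [[0.001,-0.02,0],0],
    [[0.002,-0.055,0],0],
    [[0.003,-0.094,0],0],
    [[0.005,-0.133,0],0],
    [[0.007,-0.172,0],0]
  ]
}}

```text
clock: 7.05
tool_pos: [0.4689, -0.057, 0.2758]
orientation: [180.0, 0.0, 4.1]
force: [1.4, 0.5, -2.9]
opening: 0.016
gripper_force: 30.0
```

{"name": "send_rows", "arguments": {
  "deltas": [
    [[0.001,-0.036,0],0],
    [[0.002,-0.07,0],0],
    [[0.004,-0.104,0],0],
    [[0.005,-0.138,0],0],
    [[0.007,-0.172,0],0]
  ]
}}

```text
clock: 7.47
tool_pos: [0.4645, 0.0808, 0.2759]
orientation: [180.0, 0.0, 4.1]
force: [0.8, 0.5, -3.2]
opening: 0.0161
gripper_force: 30.0
```

{"name": "send_rows", "arguments": {
  "deltas": [
    [[0.001,-0.039,0.004],0.03],
    [[0.003,-0.078,0.01],0.07],
    [[0.004,-0.117,0.016],0.11],
    [[0.005,-0.152,0.022],0.145],
    [[0.006,-0.172,0.027],0.171]
  ]
}}

```text
clock: 7.88
tool_pos: [0.4596, 0.2197, 0.2539]
orientation: [-180.0, 0.0, -11.3]
force: [-0.1, -0.0, -3.0]
opening: 0.0159
gripper_force: 30.0
```

{"name": "send_rows", "arguments": {
  "deltas": [
    [[0,0,0],0],
    [[0,0,0],0],
    [[0,0,0],0],
    [[0,0,0],0],
    [[0,0,0],0]
  ]
}}

```text
clock: 8.3
tool_pos: [0.4599, 0.2164, 0.2547]
orientation: [-180.0, -0.0, -11.3]
force: [0.0, -0.2, -4.2]
opening: 0.0158
gripper_force: 30.0
```

```bash
python3 - <<'E'
from h import *
o=ctrl.get_obs();print(o["clock"],o["tool_pos"],o["orientation"],o["force"],o["moment"],o["opening"],o["gripper_force"])
w=ctrl.snapshot("wrist");np.save("w4.npy",w,allow_pickle=True)
cv2.imwrite("pics/w4.png",cv2.resize(w["color"][0:150,230:430],(800,600),interpolation=cv2.INTER_CUBIC)[...,::-1])
E
```

```text
8.3 [0.45990802 0.21639748 0.25471829] [-1.79992904e+02 -7.08443980e-03 -1.12897113e+01] [ 0.01432115 -0.23549199 -4.23246992] [-0.0510429   0.01811322  0.02154062] 0.015789508816248892 29.992961883544922
```

View pics/w4.png

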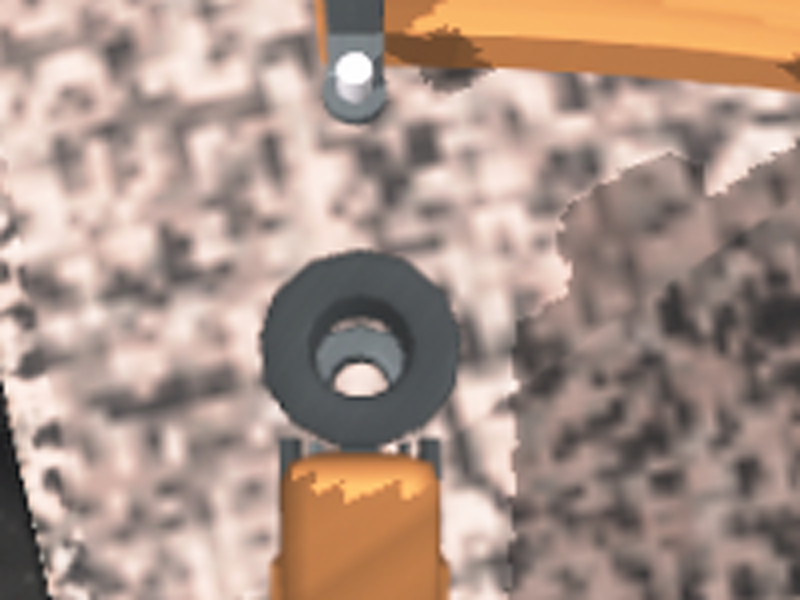

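Pin tip at about (318.1,17.1) full-picture pixels, socket ring centre (319.6,86.6); bracket arm runs parallel to the door, so the yaw fits.

```bash
python3 - <<'E'
from h import *
w=np.load("w4.npy",allow_pickle=True).item()
p=np.array([.4599,.2164]);y=np.radians(-11.29)
ex=np.array([np.cos(y),np.sin(y)]);ey=np.array([np.sin(y),-np.cos(y)])
c=lambda x,y:((x+.5)/4-.5+230,(y+.5)/4-.5)
for n,uv,z in(("pin",c(354,70),.151),("pinfoot",c(355,95),.133),("ring",c(360,348),.196),("lowhole",c(360,382),.0561+.02),("leafL",c(286,465),.226),("leafR",c(438,465),.226)):
    h=hit(w,uv,z,1);q=h[:2]-p;print(n,h,q@ex,q@ey)
E
```

```text
pin [0.59430716 0.19005218 0.151     ] 0.1369644677710854 -0.00047560320474802296
pinfoot [0.59519114 0.1897549  0.133     ] 0.13788954726093905 -0.00035713563612725104
ring [0.54542694 0.19892713 0.196     ] 0.08729264600814501 0.00039071158952924196
lowhole [0.54749033 0.19829907 0.0761    ] 0.0894390616301596 0.0006026592086885225
leafL [0.53321558 0.2087552  0.226     ] 0.07339349528964183 -0.006856489333537285
leafR [0.53032929 0.19425529 0.226     ] 0.0734017843234863 0.00792788966415395
```

```bash
python3 - <<'E'
from h import *
w=np.load("w4.npy",allow_pickle=True).item()
p=np.array([.4599,.2164]);y=np.radians(-11.29)
ex=np.array([np.cos(y),np.sin(y)]);ey=np.array([np.sin(y),-np.cos(y)])
c=lambda x,y:((x+.5)/4-.5+230,(y+.5)/4-.5)
for n,uv,z in(("pin",c(354,70),.056),("foot",c(355,97),.038)):
    h=hit(w,uv,z,1);q=h[:2]-p;print(n,h,q@ex,q@ey)
print(ctrl.get_obs()["tool_pos"])
E
```

```text
pin [0.62365318 0.18448864 0.056     ] 0.16683181386792753 -0.0007649350460540629
foot [0.62193678 0.18463213 0.038     ] 0.1651205376271886 -0.0005696296080555523
[0.45994174 0.21643484 0.25479081]
```

It was the lower pin (the numbers now agree with the first view). Approaching along x, then lowering to just above the tips.

{"name": "send_rows", "arguments": {
  "deltas": [
    [[0.015,-0.0014,0],0],
    [[0.04,-0.0014,0],0],
    [[0.065,-0.0014,0],0],
    [[0.085,-0.0014,0],0],
    [[0.099,-0.0014,0],0]
  ]
}}

```text
clock: 8.77
tool_pos: [0.5396, 0.202, 0.2545]
orientation: [-180.0, -0.0, -11.3]
force: [1.1, -0.5, -4.5]
opening: 0.0156
gripper_force: 30.0
```

{"name": "send_rows", "arguments": {
  "deltas": [
    [[0,0,0],0],
    [[0,0,0],0],
    [[0,0,0.005],0],
    [[0,0,0.012],0],
    [[0,0,0.019],0]
  ]
}}

```text
clock: 9.18
tool_pos: [0.5372, 0.2029, 0.239]
orientation: [-180.0, -0.0, -11.2]
force: [1.0, -0.4, -4.1]
opening: 0.0161
gripper_force: 30.0
```

{"name": "send_rows", "arguments": {
  "deltas": [
    [[0,0,0],0],
    [[0,0,0],0],
    [[0,0,0],0],
    [[0,0,0],0],
    [[0,0,0],0]
  ]
}}

```text
clock: 9.6
tool_pos: [0.5378, 0.2029, 0.2397]
orientation: [-180.0, -0.0, -11.2]
force: [-0.2, 0.2, -4.2]
opening: 0.0158
gripper_force: 30.0
```

{"name": "send_rows", "arguments": {
  "deltas": [
    [[0,0,0.002],0],
    [[0,0,0.004],0],
    [[0,0,0.006],0],
    [[0,0,0.008],0],
    [[0,0,0.009],0]
  ]
}}

```text
clock: 10.02
tool_pos: [0.5376, 0.2026, 0.2318]
orientation: [180.0, 0.0, -11.3]
force: [0.4, 0.1, -3.5]
opening: 0.016
gripper_force: 30.0
```

{"name": "send_rows", "arguments": {
  "deltas": [
    [[0,0,0.001],0],
    [[0,0,0.002],0],
    [[0,0,0.003],0],
    [[0,0,0.004],0],
    [[0,0,0.005],0]
  ]
}}

```text
clock: 10.43
tool_pos: [0.5378, 0.2027, 0.2281]
orientation: [-180.0, -0.0, -11.3]
force: [-0.3, -0.3, -4.1]
opening: 0.0158
gripper_force: 30.0
```

```bash
python3 - <<'E'
from h import *
o=ctrl.get_obs();print(o["clock"],o["tool_pos"],o["orientation"],o["force"],o["moment"],o["opening"],o["gripper_force"])
w=ctrl.snapshot("wrist");np.save("w5.npy",w,allow_pickle=True)
cv2.imwrite("pics/w5.png",cv2.resize(w["color"][0:150,230:430],(800,600),interpolation=cv2.INTER_CUBIC)[...,::-1])
E
```

```text
10.4333 [0.5377555  0.20274064 0.22811023] [-1.79997328e+02 -2.97617238e-03 -1.12568548e+01] [-0.31194237 -0.26503319 -4.14594885] [-0.05900906  0.02268781  0.00817973] 0.015782902426922575 29.99666601419449
```

View pics/w5.png

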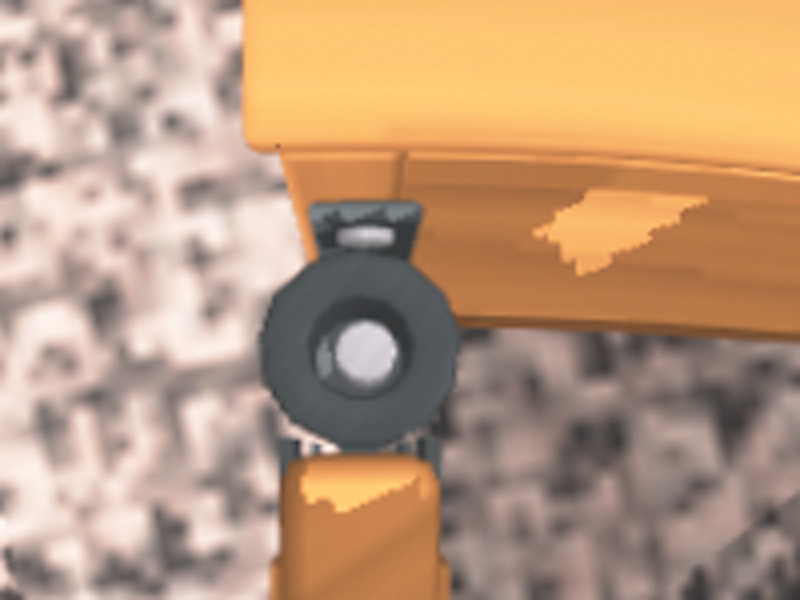

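The pin tip shows inside the upper bore, about 1 mm right of centre. I'll correct by 1 mm and lower fully.

{"name": "send_rows", "arguments": {
  "deltas": [
    [[0,0.001,0.001],0],
    [[0,0.001,0.003],0],
    [[0,0.001,0.005],0],
    [[0,0.001,0.008],0],
    [[0,0.001,0.011],0]
  ]
}}

```text
clock: 10.9
tool_pos: [0.5376, 0.2019, 0.2191]
orientation: [-180.0, 0.0, -11.3]
force: [-0.7, -0.5, -3.6]
opening: 0.0158
gripper_force: 30.0
```

{"name": "send_rows", "arguments": {
  "deltas": [
    [[0,0,0.001],0],
    [[0,0,0.002],0],
    [[0,0,0.003],0],
    [[0,0,0.004],0],
    [[0,0,0.004],0]
  ]
}}

```text
clock: 11.32
tool_pos: [0.5377, 0.202, 0.2166]
orientation: [-180.0, -0.0, -11.2]
force: [-1.6, -1.1, -1.9]
opening: 0.016
gripper_force: 30.0
```

Seating force appears; release.

{"name": "send_rows", "arguments": {
  "deltas": [
    [[0,0,0.001],0],
    [[0,0,0.001],0],
    [[0,0,0.001],0],
    [[0,0,0.001],0],
    [[0,0,0.001],0]
  ]
}}

```text
clock: 11.73
tool_pos: [0.5377, 0.202, 0.2161]
orientation: [-180.0, -0.0, -11.2]
force: [-4.5, -0.4, 5.8]
opening: 0.0156
gripper_force: 30.0
```

{"name": "send_rows", "arguments": {
  "deltas": [
    [[0,0,0],0],
    [[0,0,0],0],
    [[0,0,0],0],
    [[0,0,0],0],
    [[0,0,0],0]
  ],
  "gripper": 0.6
}}

```text
clock: 12.15
tool_pos: [0.5377, 0.202, 0.2152]
orientation: [180.0, -0.0, -11.3]
force: [-1.5, -0.4, 0.1]
opening: 0.044
gripper_force: 0.0
```

{"name": "send_rows", "arguments": {
  "deltas": [
    [[0,0,0],0],
    [[0,0,0],0],
    [[0,0,0],0],
    [[0,0,0],0],
    [[0,0,0],0]
  ]
}}

```text
clock: 12.57
tool_pos: [0.5376, 0.2019, 0.2154]
orientation: [180.0, 0.0, -11.3]
force: [0.4, -0.9, 0.3]
opening: 0.0524
gripper_force: 0.0
```

{"name": "send_rows", "arguments": {
  "deltas": [
    [[0,0,-0.015],0],
    [[0,0,-0.045],0],
    [[0,0,-0.08],0],
    [[0,0,-0.115],0],
    [[0,0,-0.15],0]
  ]
}}

```text
clock: 12.98
tool_pos: [0.5374, 0.2018, 0.3367]
orientation: [180.0, 0.0, -11.3]
force: [0.5, 0.5, 1.2]
opening: 0.053
gripper_force: 0.0
```

```bash
python3 - <<'E'
from h import *
o=ctrl.get_obs();print(o["clock"],o["tool_pos"],o["orientation"],o["force"],o["joint_pos"])
w=ctrl.snapshot("wrist");np.save("w6.npy",w,allow_pickle=True)
cv2.imwrite("pics/w6.png",w["color"][...,::-1])
E
```

```text
12.9833 [0.53739513 0.2017975  0.33667153] [ 1.79987992e+02  4.89620807e-03 -1.12531397e+01] [0.49431502 0.51147619 1.24388185] [ 4.01032149e+01  9.57598556e+00 -8.37941106e+00  3.86258242e-03
 -7.20570400e+01  3.86424555e+01]
```

View pics/w6.png

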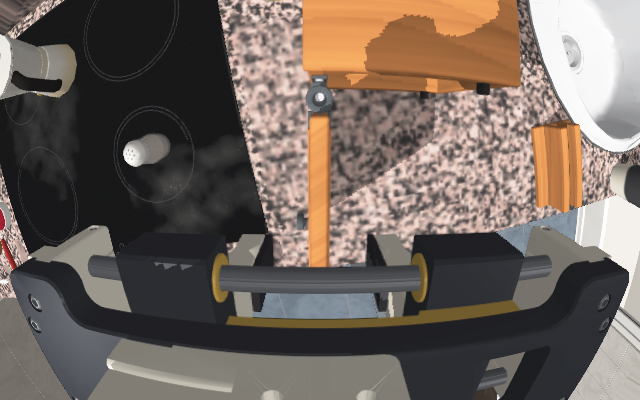

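Door hangs on the pins (socket ring at (319,97) seated), standing open, released. Now I close the fingers, go to the knob side, and sweep it shut.

{"name": "send_rows", "arguments": {
  "deltas": [
    [[-0.01,-0.02,0],0],
    [[-0.02,-0.05,0],0],
    [[-0.029,-0.069,0],0],
    [[-0.029,-0.069,0],0],
    [[-0.029,-0.069,0],0]
  ],
  "gripper": 0
}}

```text
clock: 13.45
tool_pos: [0.5253, 0.2612, 0.335]
orientation: [180.0, 0.0, -11.2]
force: [0.4, 0.7, 0.1]
opening: 0.0249
gripper_force: 0.0
```

{"name": "send_rows", "arguments": {
  "deltas": [
    [[0,0,0],0],
    [[0,0,0.04],0],
    [[0,0,0.08],0],
    [[0,0,0.12],0],
    [[0,0,0.151],0]
  ]
}}

```text
clock: 13.87
tool_pos: [0.525, 0.2592, 0.2124]
orientation: [179.9, 0.1, -11.3]
force: [-0.3, 0.2, -0.9]
opening: 0.0004
gripper_force: 0.0
```

{"name": "send_rows", "arguments": {
  "deltas": [
    [[0,0,0],0],
    [[0,0,0],0],
    [[0,0,0],0],
    [[0,0,0],0],
    [[0,0,0],0]
  ]
}}

```text
clock: 14.28
tool_pos: [0.5264, 0.2611, 0.2166]
orientation: [-179.9, -0.1, -11.3]
force: [0.3, 1.1, 0.5]
opening: 0.0003
gripper_force: 0.0
```

{"name": "send_rows", "arguments": {
  "deltas": [
    [[0,0.0125,0],0],
    [[0,0.025,0],0],
    [[0,0.0375,0],0],
    [[-0.002,0.0525,0],0],
    [[-0.005,0.0675,0],0]
  ]
}}

```text
clock: 14.7
tool_pos: [0.5107, 0.207, 0.2147]
orientation: [-180.0, -0.0, -11.3]
force: [0.3, 0.5, -0.2]
opening: 0.0003
gripper_force: 0.1
```

{"name": "send_rows", "arguments": {
  "deltas": [
    [[0.001,0.015,0],0],
    [[0.0025,0.03,0],0],
    [[0.006,0.044,0],0],
    [[0.012,0.058,0],0],
    [[0.019,0.0725,0],0]
  ]
}}

```text
clock: 15.12
tool_pos: [0.515, 0.1474, 0.2147]
orientation: [-180.0, -0.0, -11.2]
force: [0.6, 0.8, 0.4]
opening: 0.0005
gripper_force: 0.0
```

{"name": "send_rows", "arguments": {
  "deltas": [
    [[0.0075,0.01,0],0],
    [[0.0155,0.0205,0],0],
    [[0.0255,0.031,0],0],
    [[0.036,0.0395,0],0],
    [[0.0475,0.0475,0],0]
  ]
}}

```text
clock: 15.53
tool_pos: [0.5454, 0.103, 0.2144]
orientation: [180.0, 0.0, -11.3]
force: [-0.7, -1.1, -0.6]
opening: 0.0003
gripper_force: 0.1
```

```bash
python3 - <<'E'
from h import *
o=ctrl.get_obs();print(o["clock"],o["tool_pos"],o["orientation"],o["force"],o["opening"])
w=ctrl.snapshot("wrist");a=ctrl.snapshot("scene")
A=cv2.resize(a["color"][100:250,270:420],(450,450),interpolation=cv2.INTER_CUBIC)
B=w["color"][0:260,230:580]
B=np.vstack([B,np.zeros((190,350,3),np.uint8)])
cv2.imwrite("pics/w7.png",np.hstack([A,B])[...,::-1])
E
```

```text
15.5333 [0.54535681 0.10298056 0.21443591] [ 1.79990930e+02  8.14495152e-03 -1.12628479e+01] [-0.6794582  -1.11502818 -0.57162629] 0.00030135987110539817
```

View pics/w7.png

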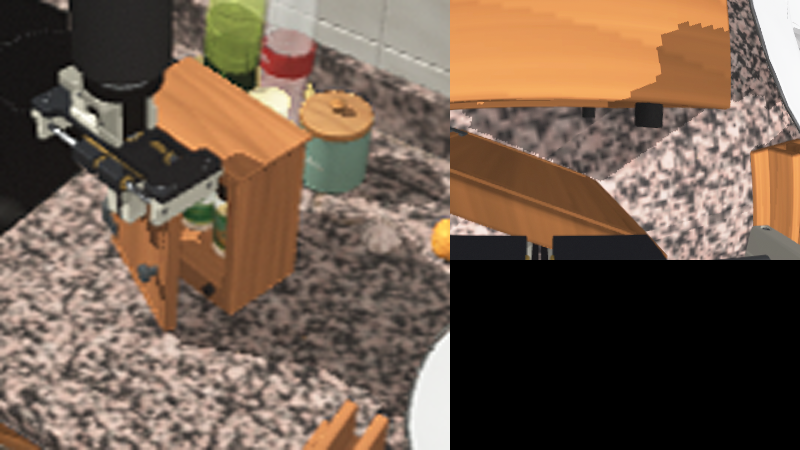

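Door is about 65° closed, riding against the fingers. Continue more slowly.

{"name": "send_rows", "arguments": {
  "deltas": [
    [[0.006,0.004,0],0],
    [[0.0125,0.006,0],0],
    [[0.019,0.0095,0],0],
    [[0.025,0.0125,0],0],
    [[0.03,0.014,0],0]
  ]
}}

```text
clock: 16.05
tool_pos: [0.5664, 0.088, 0.2145]
orientation: [180.0, 0.0, -11.2]
force: [-0.7, 0.0, -0.3]
opening: 0.0004
gripper_force: 0.1
```

{"name": "send_rows", "arguments": {
  "deltas": [
    [[0.004,0.001,0],0],
    [[0.007,0.002,0],0],
    [[0.01,0.003,0],0],
    [[0.013,0.004,0],0],
    [[0.016,0.004,0],0]
  ]
}}

```text
clock: 16.47
tool_pos: [0.5779, 0.0824, 0.2146]
orientation: [180.0, 0.0, -11.3]
force: [-1.0, -0.6, 1.1]
opening: 0.0007
gripper_force: 0.1
```

{"name": "send_rows", "arguments": {
  "deltas": [
    [[0.001,0,0],0],
    [[0.002,0,0],0],
    [[0.003,0,0],0],
    [[0.004,0,0],0],
    [[0.004,0,0],0]
  ]
}}

```text
clock: 16.88
tool_pos: [0.5811, 0.082, 0.2146]
orientation: [-180.0, -0.0, -11.3]
force: [-0.6, 0.2, -0.1]
opening: 0.0006
gripper_force: 0.1
```

{"name": "send_rows", "arguments": {
  "deltas": [
    [[0.001,0,0],0],
    [[0.002,0,0],0],
    [[0.003,0,0],0],
    [[0.004,0,0],0],
    [[0.005,0,0],0]
  ]
}}

```text
clock: 17.3
tool_pos: [0.585, 0.0812, 0.2146]
orientation: [180.0, -0.0, -11.3]
force: [-0.6, -0.3, 0.1]
opening: -0.0
gripper_force: 0.1
```

{"name": "send_rows", "arguments": {
  "deltas": [
    [[0.001,0,0],0],
    [[0.0015,0,0],0],
    [[0.002,0,0],0],
    [[0.0025,0,0],0],
    [[0.003,0,0],0]
  ]
}}

```text
clock: 17.72
tool_pos: [0.5856, 0.0809, 0.2143]
orientation: [180.0, 0.2, -11.3]
force: [-10.3, 4.9, 5.7]
opening: 0.0003
gripper_force: 5.7
```

Contact with the buffers (about 11 N). Back off slowly, lift clear, and check.

{"name": "send_rows", "arguments": {
  "deltas": [
    [[-0.002,0,0],0],
    [[-0.004,0,0],0],
    [[-0.01,0,0],0],
    [[-0.025,0,0],0],
    [[-0.05,0,0],0]
  ]
}}

```text
clock: 18.13
tool_pos: [0.5482, 0.0885, 0.2142]
orientation: [180.0, -0.0, -11.3]
force: [-0.6, 0.3, -0.1]
opening: 0.0004
gripper_force: 0.0
```

{"name": "send_rows", "arguments": {
  "deltas": [
    [[-0.03,0,-0.02],0],
    [[-0.06,0,-0.06],0],
    [[-0.09,0,-0.1],0],
    [[-0.12,0,-0.14],0],
    [[-0.13,0,-0.17],0]
  ]
}}

```text
clock: 18.55
tool_pos: [0.4433, 0.1086, 0.3534]
orientation: [-179.9, -0.1, -11.2]
force: [0.5, 0.4, 0.0]
opening: 0.0006
gripper_force: 0.0
```

{"name": "send_rows", "arguments": {
  "deltas": [
    [[0,0,0],0],
    [[0,0,0],0],
    [[0,0,0],0],
    [[0,0,0],0],
    [[0,0,0],0]
  ]
}}

```text
clock: 18.97
tool_pos: [0.4458, 0.1085, 0.3493]
orientation: [179.9, 0.1, -11.3]
force: [-0.8, -1.0, -0.4]
opening: 0.0002
gripper_force: 0.0
```

```bash
python3 - <<'E'
from h import *
o=ctrl.get_obs();print(o["clock"],o["tool_pos"],o["orientation"],o["force"],o["opening"])
w=ctrl.snapshot("wrist");a=ctrl.snapshot("scene")
A=cv2.resize(a["color"][100:250,270:420],(450,450),interpolation=cv2.INTER_CUBIC)
B=w["color"][0:260,200:550]
pin=np.array([.6235,.1842]);y=np.radians(-11.3)
for ph in(90,85,80):
    print(ph,proj(w,place([*pin,y+np.radians(ph),.018],[[-163,8,170],[-163,-8,170],[0,0,140]]),1).round(1)-[200,0])
B=np.vstack([B,np.zeros((190,350,3),np.uint8)])
cv2.imwrite("pics/w8.png",np.hstack([A,B])[...,::-1])
E
```

```text
18.9667 [0.44580717 0.10854436 0.34933658] [ 1.79904213e+02  9.42851151e-02 -1.12816624e+01] [-0.81428474 -0.96273937 -0.390159  ] 0.0001507992847426198
90 [[184.3  23.3]
 [183.9   5.9]
 [  3.5  29.5]]
85 [[183.   39.1]
 [184.4  21.4]
 [  3.5  29.5]]
80 [[180.1  55. ]
 [183.3  37.1]
 [  3.5  29.5]]
```

View pics/w8.png

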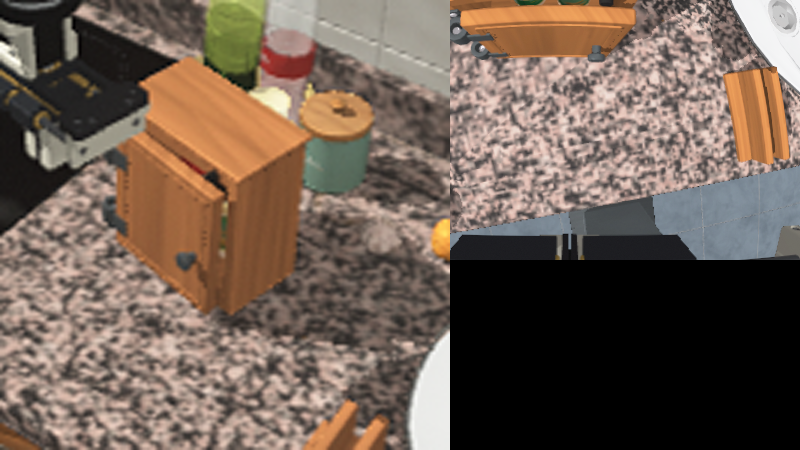

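The free edge's outer top corner is at (185,26) in the crop. A fully shut door would put it at (184,23), so the door is within about 1° of shut, and it is seated and at rest. Handing in.

```bash
python3 -c "
from plant import ctrl
print(ctrl.close_job())"
```

```text
the job is handed in; nothing more can be done
None
```

The door hangs on both pins, was let go while standing open, and is now pushed shut to within about 1° against its buffers; I handed the job in at about 19 s, and no verdict came back.

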